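Unscrew the feed bottle's cap and put a bowl on the scale

TASK

Get things ready to weigh out a feed: unscrew the cap of the square bottle that stands in the steel holder (ordinary thread, anticlockwise from above, a little over one full turn), lift it off and lay it flat in the shallow steel tray. Take only the top bowl off the pile and stand it upright in the middle of the scale's platform. Set both down gently, without letting them drop, and leave the rest of the pile and the other things on the worktop where they are.

Things in the scene. Friction and masses are not known exactly. Their poses are not given: they have to be found in the camera images.
- bottle: white square wide-mouth bottle, 96 x 96 mm, in a low square steel holder (104 x 104 mm, 45 mm high) fastened to the worktop: it cannot turn, shift or lift. Origin: centre of the holder's underside, on the worktop; z up the bottle's axis. Full width up to 132 mm, shoulder 76 mm across at 146 mm, then a round threaded neck 54 mm across the thread.
- bottle_mouth (a point): centre of the bottle's mouth (the rim of the neck), 180 mm above the worktop; the capped bottle is 185 mm high.
- cap: round black ribbed screw cap, 62 mm across, 26 mm high, about 50 g, on the bottle's neck. Origin: centre of its open underside; z is its axis, out of its flat top. Right-hand thread, turns easily: anticlockwise from above it rises 7.5 mm a turn and is free after about 1.25 turns (7.6 to 8.3 rad), 10 mm higher; until then the thread holds it against a straight pull. It stays where left.
- cap_mid (a point): centre of the cap, on its axis, 13 mm above its underside. Screwed home, the cap's underside is 159 mm and its top 185 mm above the worktop. It can be gripped across its diameter at any yaw; fingers may reach up to 26 mm below its top before they near the bottle's shoulder. To clear the neck it must rise 21 mm from home.
- bowl_top: top one of three equal steel bowls nested in a pile, 64 mm across, 32 mm high, about 80 g. Origin: centre of its underside; z up. An upright band 64 mm across runs from 18 mm up to the rim at 32 mm (wall 3 mm); below it the bowl steps in and narrows to a foot 44 mm across. Fingers reaching more than 14 mm below its rim take the next bowl too. In the pile its rim is 60 mm above the worktop.
- bowl_mid: middle bowl of the pile, same shape; origin: centre of its underside, 14 mm above the worktop. Each bowl sits loosely, without sticking, with the step under its band on the rim of the bowl below, 14 mm higher than that bowl.
- bowl_low: the lowest bowl of the pile, same shape, standing on the worktop; origin: centre of its underside.
- scale_platform (a point): centre of the top of the scale's platform, a flat steel plate 136 mm (x) by 150 mm (y), its top 55 mm above the worktop. The scale is a cream, low box 200 x 170 mm, 46 mm high, that does not move; the point's x points away from its display end, z up; the box's centre lies 25 mm towards the point's -x.
- tray_floor (a point): centre of the floor of the shallow steel tray, 3 mm above the worktop. The tray is 190 mm (x) by 150 mm (y) outside with walls 3 mm thick and 18 mm high, and does not move; the point's axes run along its sides, z up.
- medicine: bystander: amber glass bottle with a white cap, 56 mm across, 105 mm high; origin: centre of its underside.
- food_can: bystander: closed steel food tin with a paper label, 72 mm across, 95 mm high; origin: centre of its underside.
- forceps: bystander: long steel forceps lying flat, 180 mm long, 12 mm wide, 10 mm high; origin: centre of its underside, x along its length.
Not all that is in view belongs to the job. What is shaped like the bowl_top but blue or orange is not meant. What is shaped like the bowl_mid but green is not meant.

How it is judged:
By the outcome, as a careful person would: the job done as asked, in the order asked, and still so for the second after the job is handed in, with the robot touching nothing.
It also fails if it takes over 72 s, if anything falls off the work surface, if the arm or the gripper's body presses on something with over 40 N, if the wrist force passes 120 N, or if a joint passes its speed limit or range.

ROBOT

A 6-joint arm with a two-finger parallel gripper is mounted at the origin on the work surface. World frame = base frame: x ahead of the robot, y to its left, z up, the work surface at z = 0. Lengths are in m, angles in rad, forces in N, time in s.
With the tool pointing down it reaches from about 0.425 to 0.95 m from the base axis. Payload 3.5 kg.
Tool frame: the origin (TCP) lies between the finger pads; the fingertips stand 14 mm ahead of it and the grasp point (between the pads) lies 5 mm behind it; z points along the fingers, y is the line along which they close (so a half turn about z gives the same grasp; the last joint's range is limited). The gripper opens to 85 mm and grips with 20 to 120 N. Pads are 22 mm wide; open, the fingers measure 114 mm over their backs; the gripper's body (76 mm by 85 mm) begins 54 mm behind the grasp point. The pads swing forward as they close: fully open they stand 13 mm farther back than shut.
Start: joints at [-1.313, 0.286, 1.577, -0, 1.279, -0.15], TCP at [0.268, -0.62, 0.225] pointing down, gripper open.
Joint ranges: [-2.77, 2.77], [-0.9, 2.22], [0.21, 2.48], [-1.53, 4.67], [0.24, 2.81], [-2.84, 2.84]. Speed limits (rad/s): [2.79, 2.79, 3.14, 3.14, 3.14, 3.14].

INTERFACE

Orientations are given as a unit quaternion [x, y, z, w].
In Python, from plant import * gives the robot as it stands.
- The arm moves only by the tool step_arm, never from a script. Its argument "commands" is a list of rows, each an object of numbers: "gripper": the gripper's target within -1 to 1 (shut at 1, half-way at 0, fully open at -1); "x", "y", "z": the shift along the tool's x, y, z in mm; "spin": the turn about the tool's z in degrees. A call has exactly 10 rows; each row shifts and turns the commanded pose from where the row before left it, along the tool's axes as they then stand; what a row does not reach is not made up. A row lasts 1/10 s, in which the tool goes at most 50 mm and 8.59 degrees, less where a joint would pass 70% of its speed; a pose out of reach is approached as far as the arm can. A call with a gripper value outside its range is refused whole. The fingers move at their own pace and stop on an object; "force" is the grip in N (left out, the last holds). Time passes only in rows, so rows that do not move let the fingers close, or fill a call up. It gives the time, the measured TCP pose, the force, the opening and the grip force at its end, in the units of the state.
- get_state(): the state, without advancing time (a new reading comes with each control period).
- read_camera(name): name is "scene" or "side" or "wrist"; returns a dict with "color" (400x640x3 uint8, red, green, blue), "z_map" (400x640 float32, m along the optical axis (not along the pixel's ray), 0 where there is no reading), "fx", "fy", "cx", "cy" (pixels), "distortion" ([k1, k2, p1, p2, k3] as OpenCV has them; the pictures are not rectified), "eye" and "attitude" of the camera in the world; the wrist camera has in their place "mount" (4x4, takes a point from camera to tool coordinates, whose origin is the TCP and whose axes are the flange's). Camera axes: x right, y up, looking along -z (the intrinsics and any distortion apply to the point x, -y, -z); pixel columns grow to the right and rows downward; lengths in m; the calibration is good to about 2 mm. A picture is of the moment at which its call begins: read the wrist's pose just before it.
- sign_off(): hands the job in; it is judged then, once.
The state is a dict: "time": time; "qpos": joint angles; "dq": joint speeds; "joint_efforts": joint torques, N m; "eef_pos": TCP position; "tcp_rot": TCP orientation; "contact_force": force on the tool from outside, world axes, zero at the start; "wrist_torque": the same for the moment, N m; "opening": opening from 0.0 (shut) to 1.0 (fully open); "finger_force": force on a finger pad.
Only numpy, scipy, OpenCV 4.12 (cv2) and the standard library are available. Lean on these libraries where they do the work, as an engineer would, in place of code of your own. Each camera call takes 0.05 s, during which the arm holds its last target. There are 200 camera calls.

## Working session

There is one attempt and no reset: what is moved stays moved. The work goes in short steps, Python scripts to look and compute and a tool call to move; the robot and the scene stay as the last step left them, time stands still between calls to the robot, and variables do not carry over. Pictures are saved under pics/ and viewed, at most 13 in all, crops included, and the job is handed in when it is done.

Besides the shell and the picture viewer there is one more tool, called after ">>>" as a command line: name --argument value ..., lists and objects as JSON in quotes. step_arm: Moves the arm, as the interface text tells. Its arguments: {"type":"object","properties":{"commands":{"type":"array"},"force":{"type":"number"}},"required":["commands"]}

```bash
ls; mkdir -p pics
cat > h.py <<'E'
from plant import *
import numpy as np, cv2
from scipy.spatial.transform import Rotation as R
def rot(a):
    a=np.array(a,float)
    return a if a.shape==(3,3) else R.from_quat(a).as_matrix()
def grab(name):
    s=get_state(); c=read_camera(name)
    if name=="wrist":
        T=np.eye(4);T[:3,:3]=rot(s["tcp_rot"]);T[:3,3]=s["eef_pos"]; T=T@np.array(c["mount"])
    else:
        T=np.eye(4);T[:3,:3]=rot(c["attitude"]);T[:3,3]=c["eye"]
    c["T"]=T; return c
def K(c): return np.array([[c["fx"],0,c["cx"]],[0,c["fy"],c["cy"]],[0,0,1.]])
def cloud(c):
    v,u=np.mgrid[:400,:640]; p=np.stack([u,v],-1).reshape(-1,1,2).astype(np.float64)
    n=cv2.undistortPoints(p,K(c),np.array(c["distortion"],float)).reshape(-1,2)
    z=c["z_map"].reshape(-1).astype(float)
    P=np.c_[n[:,0]*z,-n[:,1]*z,-z]
    W=P@c["T"][:3,:3].T+c["T"][:3,3]; W[z<=0]=np.nan
    return W.reshape(400,640,3)
def save(c,f): cv2.imwrite("pics/"+f,c["color"][:,:,::-1])
E
python3 - <<'E'
from h import *
for n in("scene","side"):
    c=grab(n); save(c,n+".png"); np.save(n+".npy",cloud(c)); print(n,c["T"],c["fx"],c["distortion"])
print(get_state())
E
```

```text
pics
scene [[ 0.85371806 -0.44150809  0.27610881  0.91763825]
 [ 0.52065988  0.73276016 -0.43815048 -0.51553191]
 [-0.00887456  0.51781576  0.85544613  1.10748016]
 [ 0.          0.          0.          1.        ]] 471.20254158326475 [-0.13406104  0.          0.          0.          0.        ]
side [[ 0.99753178  0.0185149  -0.06773138  0.53322894]
 [-0.06629614  0.56614887 -0.82163269 -0.7162846 ]
 [ 0.02313359  0.82409505  0.56597896  0.64001589]
 [ 0.          0.          0.          1.        ]] 411.8605668946226 [-0.05668933  0.          0.          0.          0.        ]
{'time': 0.1, 'qpos': array([-1.31301913e+00,  2.87080393e-01,  1.57806470e+00,  1.68788063e-05,
        1.27864447e+00, -1.49982262e-01]), 'dq': array([-0.00023678,  0.00010684, -0.00276185,  0.00125209,  0.00118577,
        0.00069802]), 'joint_efforts': array([ 7.72627573e-04, -4.07296658e+01, -2.93699527e+01, -1.71388460e-04,
        3.43165921e-03,  6.06858606e-06]), 'eef_pos': array([ 0.26755276, -0.61902209,  0.22386487]), 'tcp_rot': array([ 9.79288324e-01,  2.02467705e-01, -5.11077071e-05, -1.09729171e-03]), 'contact_force': array([ 0.46313847, -0.23363587, -0.60860934]), 'wrist_torque': array([-0.02981845,  0.01131877,  0.05653362]), 'finger_force': 0.0, 'opening': 0.9951119093964719}
```

View pics/scene.png

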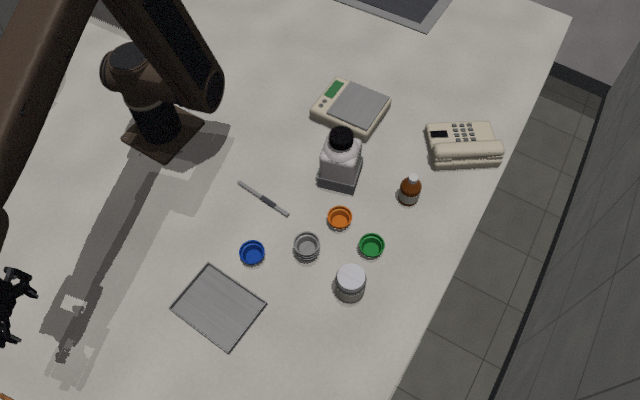

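View pics/side.png

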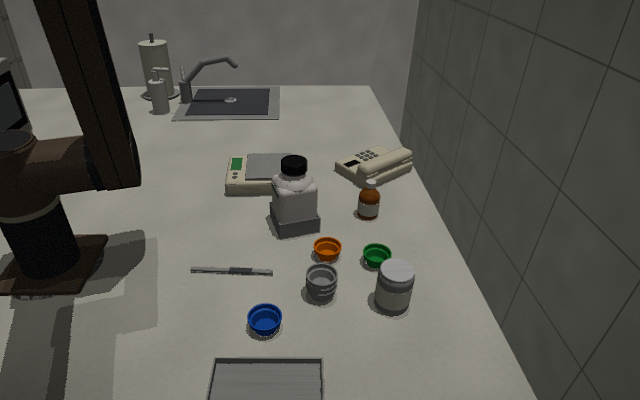

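The scene view shows the black cap at about (341,138), the grey pile at (307,245), the tray at (218,307) and the scale platform at (359,105). The side view agrees: cap (293,166), pile (321,280).

Run:
```python
from h import *
W=np.load("scene.npy"); S=np.load("side.npy")
def rep(n,W,u0,u1,v0,v1,z0,z1):
    P=W[v0:v1,u0:u1].reshape(-1,3); P=P[(P[:,2]>z0)&(P[:,2]<z1)]
    if len(P)<5: print(n,len(P));return
    r=cv2.minAreaRect(P[:,:2].astype(np.float32)*1000)
    (cx,cy),rad=cv2.minEnclosingCircle(P[:,:2].astype(np.float32)*1000)
    print(n,len(P),"medz",np.median(P[:,2]).round(4),"rect",np.round(r[0],1),np.round(r[1],1),round(r[2],1),"circ",round(cx,1),round(cy,1),round(rad,1))
rep("cap",W,322,362,120,160,.178,.195); rep("cap s",S,275,312,150,180,.178,.195)
rep("body",W,310,370,120,200,.05,.13)
rep("holder",W,310,370,150,200,.035,.05)
rep("pile",W,288,326,225,270,.054,.07); rep("pile s",S,300,342,258,305,.054,.07)
rep("plat",W,310,395,75,125,.051,.062); rep("scale",W,300,395,70,140,.03,.062)
rep("tray",W,160,275,255,360,.012,.03);rep("floor",W,185,250,280,335,-.01,.009)
rep("blue",W,235,270,235,270,.02,.06);rep("orange",W,322,356,200,233,.02,.06);rep("green",W,354,388,228,262,.02,.06)
rep("can",W,330,372,258,305,.085,.11);rep("med",W,395,425,168,210,.06,.12);rep("forc",W,230,295,175,220,.006,.02)
```

```text
cap 420 medz 0.187 rect [552.2 133.4] [57.7 64.6] 30.1 circ 553.2 133.8 32.5
cap s 313 medz 0.1843 rect [552.6 134.4] [60.8 59.9] 52.1 circ 552.2 134.2 31.7
body 959 medz 0.0866 rect [537.2 193.1] [101.7 230.9] 16.0 circ 542.7 194.7 119.7
holder 231 medz 0.0446 rect [552.7 131.8] [104.9 107.8] 15.0 circ 552.9 133.0 72.2
pile 143 medz 0.0607 rect [ 602.  -114.4] [64.3 65.8] 31.5 circ 601.4 -114.9 33.8
pile s 198 medz 0.0586 rect [ 601.3 -112.7] [64.8 63. ] 83.9 circ 601.5 -112.7 33.4
plat 1751 medz 0.0564 rect [463.3 348.9] [187.4 160.8] 2.2 circ 459.1 358.2 114.4
scale 2911 medz 0.0544 rect [461.6 349.3] [200.9 175.3] 0.1 circ 462.9 349.1 126.9
tray 545 medz 0.0189 rect [ 496.5 -305.4] [240.7 193.3] 87.4 circ 495.3 -323.2 138.7
floor 3337 medz 0.0046 rect [ 489.  -352.3] [171.2 140.7] 32.6 circ 489.3 -352.5 110.1
blue 229 medz 0.0294 rect [ 490.2 -195.1] [64.7 63.9] 59.8 circ 489.4 -194.1 34.4
orange 217 medz 0.0285 rect [625.7   6.1] [64.4 63.5] 85.3 circ 626.3 6.6 33.4
green 234 medz 0.0303 rect [737.  -22.1] [63.6 65.3] 25.6 circ 736.6 -22.5 33.6
can 696 medz 0.0964 rect [ 746.4 -148.8] [66.3 67.6] 72.0 circ 746.0 -147.4 35.1
med 356 medz 0.079 rect [750.8 163.4] [56.1 47.4] 20.0 circ 751.1 164.9 29.4
forc 345 medz 0.0107 rect [403.9 -39. ] [186.1 142.2] 30.6 circ 406.7 -43.3 112.9
```

>>> step_arm --commands '[{"gripper":-1,"x":31,"y":-32,"z":-6},{"gripper":-1,"x":31,"y":-32,"z":-6},{"gripper":-1,"x":31,"y":-32,"z":-6},{"gripper":-1,"x":31,"y":-32,"z":-6},{"gripper":-1,"x":31,"y":-32,"z":-6},{"gripper":-1,"x":31,"y":-32,"z":-6},{"gripper":-1,"x":31,"y":-32,"z":-6},{"gripper":-1,"x":31,"y":-32,"z":-6},{"gripper":-1,"x":31,"y":-32,"z":-6},{"gripper":-1,"x":31,"y":-32,"z":-6}]' --force 60

```text
invalid input
```

>>> step_arm --commands '[{"gripper":-1,"x":31,"y":-32},{"gripper":-1,"x":31,"y":-32},{"gripper":-1,"x":31,"y":-32},{"gripper":-1,"x":31,"y":-32},{"gripper":-1,"x":31,"y":-32},{"gripper":-1,"x":31,"y":-32},{"gripper":-1,"x":31,"y":-32},{"gripper":-1,"x":31,"y":-32},{"gripper":-1},{"gripper":-1}]'

```text
invalid input
```

Run:
```python
from h import *
c=grab("wrist"); save(c,"w1.png"); W=cloud(c)
s=get_state();print(s["eef_pos"],s["tcp_rot"],s["qpos"])
print(np.array(c["mount"]).round(3))
P=W.reshape(-1,3);v=c["color"].reshape(-1,3)
m=(P[:,2]>.178)&(P[:,2]<.195)&(np.hypot(P[:,0]-.552,P[:,1]-.134)<.06)
print(m.sum(),np.median(P[m,2]),cv2.minEnclosingCircle(P[m,:2].astype(np.float32)*1000),cv2.minAreaRect(P[m,:2].astype(np.float32)*1000))
```

```text
[ 0.26759991 -0.6191247   0.22402755] [ 9.79283076e-01  2.02493981e-01 -4.28301697e-05 -9.18014987e-04] [-1.31298892e+00  2.87009350e-01  1.57785165e+00  1.39768178e-05
  1.27856963e+00 -1.50004797e-01]
[[-0.001  0.949  0.315  0.081]
 [ 1.     0.001 -0.001  0.   ]
 [-0.001  0.315 -0.949 -0.149]
 [ 0.     0.     0.     1.   ]]
0 nan ((0.0, 0.0), 0.0) ((0.0, 0.0), (0.0, 0.0), 0.0)
  return _methods._mean(a, axis=axis, dtype=dtype,
  ret = ret.dtype.type(ret / rcount)
```

Rows probably need all five keys; retrying that way.

>>> step_arm --commands '[{"gripper":-1,"x":31,"y":-32,"z":-6,"spin":0},{"gripper":-1,"x":31,"y":-32,"z":-6,"spin":0},{"gripper":-1,"x":31,"y":-32,"z":-6,"spin":0},{"gripper":-1,"x":31,"y":-32,"z":-6,"spin":0},{"gripper":-1,"x":31,"y":-32,"z":-6,"spin":0},{"gripper":-1,"x":31,"y":-32,"z":-6,"spin":0},{"gripper":-1,"x":31,"y":-32,"z":-6,"spin":0},{"gripper":-1,"x":31,"y":-32,"z":-6,"spin":0},{"gripper":-1,"x":31,"y":-32,"z":-6,"spin":0},{"gripper":-1,"x":31,"y":-32,"z":-6,"spin":0}]' --force 60

```text
time: 1.15
eef_pos: [0.4255, -0.2011, 0.2852]
tcp_rot: [0.979, 0.202, 0.0, 0.0]
contact_force: [-0.6, -1.2, -0.3]
opening: 0.999
finger_force: 0.0
```

>>> step_arm --commands '[{"gripper":-1,"x":31,"y":-32,"z":-4,"spin":0},{"gripper":-1,"x":31,"y":-32,"z":-4,"spin":0},{"gripper":-1,"x":31,"y":-32,"z":-4,"spin":0},{"gripper":-1,"x":31,"y":-32,"z":-4,"spin":0},{"gripper":-1,"x":31,"y":-32,"z":0,"spin":0},{"gripper":-1,"x":31,"y":-32,"z":0,"spin":0},{"gripper":-1,"x":31,"y":-32,"z":0,"spin":0},{"gripper":-1,"x":31,"y":-32,"z":0,"spin":0},{"gripper":-1,"x":0,"y":0,"z":0,"spin":0},{"gripper":-1,"x":0,"y":0,"z":0,"spin":0}]'

```text
time: 2.15
eef_pos: [0.5513, 0.1312, 0.3004]
tcp_rot: [0.979, 0.204, -0.001, 0.0]
contact_force: [-0.5, -0.3, -1.0]
opening: 1.001
finger_force: 0.0
```

```bash
cat > look.py <<'E'
from h import *
import sys
def circ(W,x,y,z0,z1,r=.05):
    P=W.reshape(-1,3);P=P[(P[:,2]>z0)&(P[:,2]<z1)&(np.hypot(P[:,0]-x,P[:,1]-y)<r)]
    if len(P)<5: return len(P)
    f=P[:,:2].astype(np.float32)*1000
    return len(P),np.median(P[:,2]).round(4),cv2.minEnclosingCircle(f),cv2.minAreaRect(f)
def st():
    s=get_state();Rm=rot(s["tcp_rot"]);print("tcp",np.round(s["eef_pos"],4),"q",np.round(s["qpos"],3),"toolx deg",np.degrees(np.arctan2(Rm[1,0],Rm[0,0])).round(1),"z",Rm[:,2].round(3),"open",round(s["opening"],3),"F",np.round(s["contact_force"],1),"t",s["time"]); return s,Rm
def d(tx,ty):
    s,Rm=st(); print("tool shift mm",(Rm.T@(np.array([tx,ty,s["eef_pos"][2]])-s["eef_pos"])*1000).round(1))
E
python3 - <<'E'
from look import *
c=grab("wrist"); save(c,"w2.png"); W=cloud(c); st()
print(circ(W,.552,.134,.178,.195))
E
```

```text
tcp [0.5512 0.1303 0.3006] q [ 5.300e-02 -2.000e-03  1.761e+00 -1.000e-03  1.384e+00  1.216e+00] toolx deg 23.4 z [-0.001 -0.001 -1.   ] open 1.001 F [ 0.6 -0.8 -0.3] t 2.2
(3103, np.float64(0.1852), ((552.8953857421875, 134.99830627441406), 31.27069091796875), ((552.7843017578125, 135.45550537109375), (61.697235107421875, 60.95914840698242), 25.793228149414062))
```

View pics/w2.png

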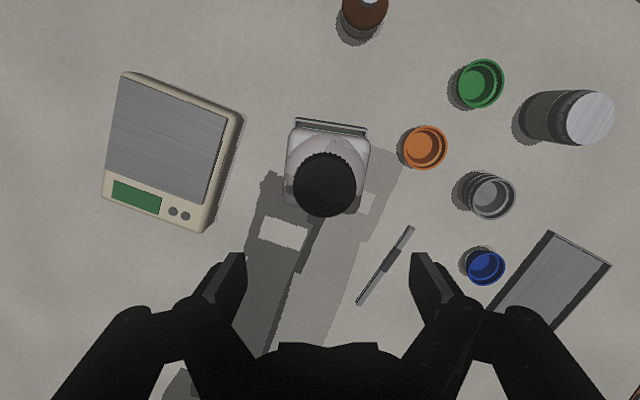

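The wrist view shows the cap centred at about (324,183), with the platform at upper left, the pile at (488,195) and the tray at lower right. Its fit gives the cap at (552.9, 135.0) mm.

>>> step_arm --commands '[{"gripper":-1,"x":3,"y":-3,"z":5,"spin":0},{"gripper":-1,"x":0,"y":0,"z":14,"spin":8.5},{"gripper":-1,"x":0,"y":0,"z":14,"spin":8.5},{"gripper":-1,"x":0,"y":0,"z":14,"spin":8.5},{"gripper":-1,"x":0,"y":0,"z":14,"spin":8.5},{"gripper":-1,"x":0,"y":0,"z":14,"spin":8.5},{"gripper":-1,"x":0,"y":0,"z":10,"spin":8.5},{"gripper":-1,"x":0,"y":0,"z":10,"spin":8.5},{"gripper":-1,"x":0,"y":0,"z":5,"spin":8.5},{"gripper":-1,"x":0,"y":0,"z":5,"spin":8.5}]'

```text
time: 3.2
eef_pos: [0.5527, 0.133, 0.1954]
tcp_rot: [0.892, -0.451, -0.0, 0.0]
contact_force: [-0.0, 0.2, 0.8]
opening: 1.0
finger_force: 0.0
```

Run:
```python
from look import *
c=grab("wrist"); save(c,"w3.png"); W=cloud(c); d(.5528,.1346)
print(circ(W,.552,.134,.178,.192,.036))
```

```text
tcp [0.5523 0.133  0.1945] q [ 0.058  0.081  1.871 -0.     1.192  2.568] toolx deg -53.8 z [-0.002 -0.    -1.   ] open 0.998 F [ 0.4 -0.3 -1.2] t 3.25
tool shift mm [-0.9 -1.4 -0. ]
(6988, np.float64(0.185), ((552.9418334960938, 135.05023193359375), 31.186767578125), ((553.20703125, 134.98883056640625), (61.4564208984375, 61.870635986328125), 16.70840072631836))
```

View pics/w3.png

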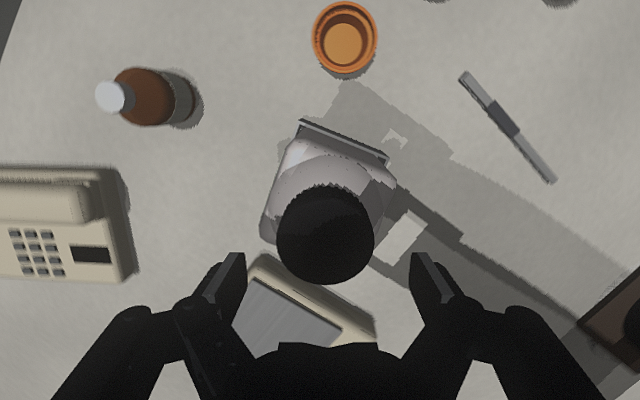

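The cap sits between the open pads at about (327,237). A small correction, then descend and close.

>>> step_arm --commands '[{"gripper":-1,"x":-1,"y":-1.5,"z":6,"spin":0},{"gripper":-1,"x":0,"y":0,"z":8,"spin":0},{"gripper":-1,"x":0,"y":0,"z":8,"spin":0},{"gripper":1,"x":0,"y":0,"z":0,"spin":0},{"gripper":1,"x":0,"y":0,"z":0,"spin":0},{"gripper":1,"x":0,"y":0,"z":0,"spin":0},{"gripper":1,"x":0,"y":0,"z":0,"spin":0},{"gripper":1,"x":0,"y":0,"z":0,"spin":0},{"gripper":1,"x":0,"y":0,"z":0,"spin":0},{"gripper":1,"x":0,"y":0,"z":0,"spin":0}]' --force 50

```text
time: 4.25
eef_pos: [0.5559, 0.1357, 0.1789]
tcp_rot: [0.895, -0.447, 0.003, -0.001]
contact_force: [-1.5, -2.1, 10.6]
opening: 0.0
finger_force: 5.5
```

Run:
```python
from look import *
c=grab("wrist"); save(c,"w4.png"); W=cloud(c); st()
print(circ(W,.552,.134,.15,.22,.05))
c2=grab("side"); save(c2,"s4.png")
a=c["color"];b=cv2.resize(c2["color"][110:250,200:400],(640,448))
cv2.imwrite("pics/both4.png",cv2.resize(np.vstack([a,b]),(450,596))[:,:,::-1])
```

```text
tcp [0.556  0.1357 0.1789] q [ 6.300e-02  1.010e-01  1.879e+00 -2.000e-03  1.155e+00  2.561e+00] toolx deg -53.1 z [ 0.006 -0.001 -1.   ] open 0.002 F [-2.3 -2.2 11. ] t 4.3
(7539, np.float64(0.1851), ((553.134521484375, 135.01690673828125), 31.20393943786621), ((556.09716796875, 130.99668884277344), (61.484352111816406, 52.08258056640625), 34.89543151855469))
```

View pics/both4.png

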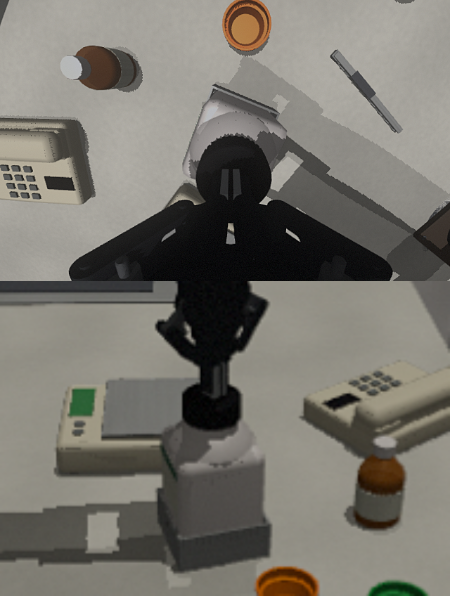

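The fingers shut above the cap, with the tips resting on its top (wrist tile near (230,185)). The real tips are therefore farther back than I assumed, so I'll measure them in tool coordinates.

Run:
```python
from look import *
s,Rm=st(); c=grab("wrist"); W=cloud(c)
L=(W-s["eef_pos"])@Rm*1000
for v in range(225,330,8): print(v,[tuple(L[v,u].round(0).astype(int)) if np.isfinite(L[v,u,0]) else None for u in (318,324,330,336,342)])
# scene cam: fingers near
for n in ("scene","side"):
    W=cloud(grab(n)); P=(W.reshape(-1,3)-s["eef_pos"])@Rm*1000
    m=(np.hypot(P[:,0],P[:,1])<18)&(P[:,2]<20)&(P[:,2]>-60); Q=P[m]
    print(n,len(Q),np.histogram(Q[:,2],bins=range(-60,20,5)))
```

```text
tcp [0.5559 0.1357 0.1788] q [ 6.300e-02  1.010e-01  1.879e+00 -2.000e-03  1.155e+00  2.561e+00] toolx deg -53.1 z [ 0.006 -0.001 -1.   ] open 0.0 F [-2.2 -2.6 10. ] t 4.35
225 [(np.int64(19), np.int64(-5), np.int64(-6)), (np.int64(19), np.int64(-2), np.int64(-7)), (np.int64(19), np.int64(2), np.int64(-7)), (np.int64(19), np.int64(5), np.int64(-6)), (np.int64(19), np.int64(8), np.int64(-7))]
233 [(np.int64(14), np.int64(-5), np.int64(-6)), (np.int64(14), np.int64(-2), np.int64(-6)), (np.int64(14), np.int64(2), np.int64(-7)), (np.int64(14), np.int64(5), np.int64(-7)), (np.int64(14), np.int64(8), np.int64(-7))]
241 [(np.int64(11), np.int64(-5), np.int64(-11)), (np.int64(11), np.int64(-2), np.int64(-11)), (np.int64(11), np.int64(2), np.int64(-10)), (np.int64(11), np.int64(5), np.int64(-10)), (np.int64(9), np.int64(8), np.int64(-7))]
249 [(np.int64(11), np.int64(-5), np.int64(-19)), (np.int64(11), np.int64(-2), np.int64(-20)), (np.int64(11), np.int64(1), np.int64(-20)), (np.int64(11), np.int64(5), np.int64(-20)), (np.int64(4), np.int64(8), np.int64(-7))]
257 [(np.int64(11), np.int64(-4),
[... 1887 characters left out ...]
, np.int64(3), np.int64(136)), (np.int64(-3), np.int64(4), np.int64(-55)), (np.int64(18), np.int64(5), np.int64(-78))]
329 [(np.int64(-7), np.int64(-4), np.int64(-55)), (np.int64(-177), np.int64(-4), np.int64(126)), (np.int64(-183), np.int64(3), np.int64(133)), (np.int64(-7), np.int64(4), np.int64(-55)), (np.int64(15), np.int64(5), np.int64(-78))]
scene 192 (array([22,  9, 15,  9, 20, 15, 12, 18, 11, 19, 41,  1,  0,  0,  0]), array([-60, -55, -50, -45, -40, -35, -30, -25, -20, -15, -10,  -5,   0,
         5,  10,  15]))
side 289 (array([27, 26, 14, 22, 26, 27, 26, 25, 21, 19, 46, 10,  0,  0,  0]), array([-60, -55, -50, -45, -40, -35, -30, -25, -20, -15, -10,  -5,   0,
         5,  10,  15]))
```

Measured: the shut tips are about 6.5 mm *behind* the TCP, so the stated tool geometry is about 20 mm off. I'll use the measured value: rise, reopen, then grip about 23 mm lower.

>>> step_arm --commands '[{"gripper":-1,"x":0,"y":0,"z":-15,"spin":0},{"gripper":-1,"x":0,"y":0,"z":-10,"spin":0},{"gripper":-1,"x":0,"y":0,"z":0,"spin":0},{"gripper":-1,"x":0,"y":0,"z":0,"spin":0},{"gripper":-1,"x":0,"y":0,"z":0,"spin":0},{"gripper":-1,"x":0,"y":0,"z":0,"spin":0},{"gripper":-1,"x":0,"y":0,"z":0,"spin":0},{"gripper":-1,"x":0,"y":0,"z":0,"spin":0},{"gripper":-1,"x":0,"y":0,"z":0,"spin":0},{"gripper":-1,"x":0,"y":0,"z":0,"spin":0}]'

```text
time: 5.5
eef_pos: [0.5537, 0.1361, 0.1991]
tcp_rot: [0.894, -0.447, -0.0, 0.0]
contact_force: [0.1, -1.1, 0.5]
opening: 1.0
finger_force: 0.0
```

Run:
```python
from look import *
c=grab("wrist"); W=cloud(c); d(.553,.135)
print(circ(W,.552,.134,.178,.192,.036))
s=get_state();Rm=rot(s["tcp_rot"]);L=((W-s["eef_pos"])@Rm*1000).reshape(-1,3)
for sg in(-1,1):
    m=(sg*L[:,1]>38)&(sg*L[:,1]<58)&(abs(L[:,0])<13)&(L[:,2]>-40)&(L[:,2]<5); print(sg,m.sum(),L[m].min(0) if m.any() else 0,L[m].max(0) if m.any() else 0)
```

```text
tcp [0.5537 0.1361 0.1991] q [0.063 0.08  1.863 0.    1.199 2.561] toolx deg -53.1 z [ 0.  0. -1.] open 0.996 F [-0.8 -0.1  0.6] t 5.55
tool shift mm [ 0.4  1.2 -0. ]
(6776, np.float64(0.185), ((553.0181884765625, 135.16650390625), 31.162458419799805), ((553.2429809570312, 134.9839324951172), (61.477535247802734, 61.19728088378906), 77.66877746582031))
-1 981 [-10.9604808  -56.34787457 -39.99966101] [ 12.38971265 -41.82010868 -18.49662866]
1 951 [-11.20024188  42.31965426 -39.99152786] [ 12.18881336  56.92599949 -19.29936213]
```

That confirms it: open tips are 19 mm behind the TCP. Descending to TCP z ≈ 0.149 and closing.

>>> step_arm --commands '[{"gripper":-1,"x":0.4,"y":1,"z":12,"spin":0},{"gripper":-1,"x":0,"y":0,"z":14,"spin":0},{"gripper":-1,"x":0,"y":0,"z":14,"spin":0},{"gripper":-1,"x":0,"y":0,"z":10,"spin":0},{"gripper":1,"x":0,"y":0,"z":0,"spin":0},{"gripper":1,"x":0,"y":0,"z":0,"spin":0},{"gripper":1,"x":0,"y":0,"z":0,"spin":0},{"gripper":1,"x":0,"y":0,"z":0,"spin":0},{"gripper":1,"x":0,"y":0,"z":0,"spin":0},{"gripper":1,"x":0,"y":0,"z":0,"spin":0}]' --force 45

```text
time: 6.55
eef_pos: [0.5533, 0.1352, 0.1494]
tcp_rot: [0.894, -0.447, 0.0, -0.0]
contact_force: [0.6, -0.5, -0.8]
opening: 0.708
finger_force: 49.2
```

>>> step_arm --commands '[{"gripper":1,"x":0,"y":0,"z":-0.18,"spin":-8.5},{"gripper":1,"x":0,"y":0,"z":-0.18,"spin":-8.5},{"gripper":1,"x":0,"y":0,"z":-0.18,"spin":-8.5},{"gripper":1,"x":0,"y":0,"z":-0.18,"spin":-8.5},{"gripper":1,"x":0,"y":0,"z":-0.18,"spin":-8.5},{"gripper":1,"x":0,"y":0,"z":-0.18,"spin":-8.5},{"gripper":1,"x":0,"y":0,"z":-0.18,"spin":-8.5},{"gripper":1,"x":0,"y":0,"z":-0.18,"spin":-8.5},{"gripper":1,"x":0,"y":0,"z":-0.18,"spin":-8.5},{"gripper":1,"x":0,"y":0,"z":-0.18,"spin":-8.5}]'

```text
time: 7.55
eef_pos: [0.5532, 0.1352, 0.1512]
tcp_rot: [0.961, 0.277, 0.0, 0.0]
contact_force: [0.3, 0.6, -0.6]
opening: 0.707
finger_force: 49.3
```

Run:
```python
from look import *
d(.553,.135); s=get_state(); print(s["wrist_torque"])
```

```text
tcp [0.5532 0.1352 0.1512] q [0.062 0.128 1.903 0.    1.11  1.07 ] toolx deg 32.2 z [ 0.  0. -1.] open 0.707 F [ 0.3  0.6 -0.6] t 7.55
tool shift mm [-0.3  0.  -0. ]
[-0.00142911 -0.00556615  0.01871418]
```

Turning smoothly with almost no load. Continuing to about 289°, then opening.

>>> step_arm --commands '[{"gripper":1,"x":0,"y":0,"z":-0.18,"spin":-8.5},{"gripper":1,"x":0,"y":0,"z":-0.18,"spin":-8.5},{"gripper":1,"x":0,"y":0,"z":-0.18,"spin":-8.5},{"gripper":1,"x":0,"y":0,"z":-0.18,"spin":-8.5},{"gripper":1,"x":0,"y":0,"z":-0.18,"spin":-8.5},{"gripper":1,"x":0,"y":0,"z":-0.18,"spin":-8.5},{"gripper":1,"x":0,"y":0,"z":-0.18,"spin":-8.5},{"gripper":1,"x":0,"y":0,"z":-0.18,"spin":-8.5},{"gripper":1,"x":0,"y":0,"z":-0.18,"spin":-8.5},{"gripper":1,"x":0,"y":0,"z":-0.18,"spin":-8.5}]'

```text
time: 8.55
eef_pos: [0.5533, 0.1353, 0.153]
tcp_rot: [0.521, 0.854, 0.0, 0.0]
contact_force: [1.3, 1.6, -1.7]
opening: 0.708
finger_force: 49.2
```

>>> step_arm --commands '[{"gripper":1,"x":0,"y":0,"z":-0.18,"spin":-8.5},{"gripper":1,"x":0,"y":0,"z":-0.18,"spin":-8.5},{"gripper":1,"x":0,"y":0,"z":-0.18,"spin":-8.5},{"gripper":1,"x":0,"y":0,"z":-0.18,"spin":-8.5},{"gripper":1,"x":0,"y":0,"z":-0.18,"spin":-8.5},{"gripper":1,"x":0,"y":0,"z":-0.18,"spin":-8.5},{"gripper":1,"x":0,"y":0,"z":-0.18,"spin":-8.5},{"gripper":1,"x":0,"y":0,"z":-0.18,"spin":-8.5},{"gripper":1,"x":0,"y":0,"z":-0.18,"spin":-8.5},{"gripper":1,"x":0,"y":0,"z":-0.18,"spin":-8.5}]'

```text
time: 9.55
eef_pos: [0.5532, 0.1352, 0.1548]
tcp_rot: [-0.193, 0.981, 0.0, 0.0]
contact_force: [-0.5, 0.2, -0.9]
opening: 0.705
finger_force: 49.3
```

>>> step_arm --commands '[{"gripper":1,"x":0,"y":0,"z":-0.18,"spin":-8.5},{"gripper":1,"x":0,"y":0,"z":-0.18,"spin":-8.5},{"gripper":1,"x":0,"y":0,"z":-0.18,"spin":-8.5},{"gripper":1,"x":0,"y":0,"z":-0.18,"spin":-8.5},{"gripper":1,"x":0,"y":0,"z":0,"spin":0},{"gripper":-1,"x":0,"y":0,"z":0,"spin":0},{"gripper":-1,"x":0,"y":0,"z":0,"spin":0},{"gripper":-1,"x":0,"y":0,"z":0,"spin":0},{"gripper":-1,"x":0,"y":0,"z":0,"spin":0},{"gripper":-1,"x":0,"y":0,"z":0,"spin":0}]'

```text
time: 10.55
eef_pos: [0.5532, 0.1352, 0.1554]
tcp_rot: [-0.468, 0.884, -0.0, 0.0]
contact_force: [0.5, -0.7, 0.6]
opening: 1.003
finger_force: 0.0
```

Run:
```python
from look import *
c=grab("wrist"); W=cloud(c); d(.553,.135)
print(circ(W,.552,.134,.178,.202,.034))
```

```text
tcp [0.5532 0.1352 0.1553] q [ 0.062  0.124  1.9   -0.     1.118 -2.484] toolx deg -124.2 z [ 0. -0. -1.] open 0.995 F [0.1 0.1 0.4] t 10.6
tool shift mm [ 0.2  0.  -0. ]
(12177, np.float64(0.1906), ((553.3024291992188, 134.826171875), 31.50414276123047), ((553.2156372070312, 134.53125), (62.142311096191406, 61.504539489746094), 56.037330627441406))
```

The cap has risen about 6 mm, as expected. Unwinding 221° and regripping.

>>> step_arm --commands '[{"gripper":-1,"x":0,"y":0,"z":0,"spin":8.5},{"gripper":-1,"x":0,"y":0,"z":0,"spin":8.5},{"gripper":-1,"x":0,"y":0,"z":0,"spin":8.5},{"gripper":-1,"x":0,"y":0,"z":0,"spin":8.5},{"gripper":-1,"x":0,"y":0,"z":0,"spin":8.5},{"gripper":-1,"x":0,"y":0,"z":0,"spin":8.5},{"gripper":-1,"x":0,"y":0,"z":0,"spin":8.5},{"gripper":-1,"x":0,"y":0,"z":0,"spin":8.5},{"gripper":-1,"x":0,"y":0,"z":0,"spin":8.5},{"gripper":-1,"x":0,"y":0,"z":0,"spin":8.5}]'

```text
time: 11.6
eef_pos: [0.5531, 0.1352, 0.1552]
tcp_rot: [0.255, 0.967, -0.0, -0.0]
contact_force: [-0.1, -0.4, 0.3]
opening: 1.0
finger_force: 0.0
```

>>> step_arm --commands '[{"gripper":-1,"x":0,"y":0,"z":0,"spin":8.5},{"gripper":-1,"x":0,"y":0,"z":0,"spin":8.5},{"gripper":-1,"x":0,"y":0,"z":0,"spin":8.5},{"gripper":-1,"x":0,"y":0,"z":0,"spin":8.5},{"gripper":-1,"x":0,"y":0,"z":0,"spin":8.5},{"gripper":-1,"x":0,"y":0,"z":0,"spin":8.5},{"gripper":-1,"x":0,"y":0,"z":0,"spin":8.5},{"gripper":-1,"x":0,"y":0,"z":0,"spin":8.5},{"gripper":-1,"x":0,"y":0,"z":0,"spin":8.5},{"gripper":-1,"x":0,"y":0,"z":0,"spin":8.5}]'

```text
time: 12.6
eef_pos: [0.5531, 0.1352, 0.1552]
tcp_rot: [0.841, 0.541, -0.0, -0.0]
contact_force: [-0.2, -0.2, -0.1]
opening: 1.003
finger_force: 0.0
```

>>> step_arm --commands '[{"gripper":-1,"x":0,"y":0,"z":0,"spin":8.5},{"gripper":-1,"x":0,"y":0,"z":0,"spin":8.5},{"gripper":-1,"x":0,"y":0,"z":0,"spin":8.5},{"gripper":-1,"x":0,"y":0,"z":0,"spin":8.5},{"gripper":-1,"x":0,"y":0,"z":0,"spin":8.5},{"gripper":1,"x":0,"y":0,"z":0,"spin":8.5},{"gripper":1,"x":0,"y":0,"z":0,"spin":0},{"gripper":1,"x":0,"y":0,"z":0,"spin":0},{"gripper":1,"x":0,"y":0,"z":0,"spin":0},{"gripper":1,"x":0,"y":0,"z":0,"spin":0}]'

```text
time: 13.6
eef_pos: [0.5534, 0.1351, 0.1556]
tcp_rot: [0.992, 0.13, 0.0, 0.0]
contact_force: [0.2, -0.3, 1.8]
opening: 0.704
finger_force: 48.4
```

>>> step_arm --commands '[{"gripper":1,"x":0,"y":0,"z":-0.18,"spin":-8.5},{"gripper":1,"x":0,"y":0,"z":-0.18,"spin":-8.5},{"gripper":1,"x":0,"y":0,"z":-0.18,"spin":-8.5},{"gripper":1,"x":0,"y":0,"z":-0.18,"spin":-8.5},{"gripper":1,"x":0,"y":0,"z":-0.18,"spin":-8.5},{"gripper":1,"x":0,"y":0,"z":-0.18,"spin":-8.5},{"gripper":1,"x":0,"y":0,"z":-0.18,"spin":-8.5},{"gripper":1,"x":0,"y":0,"z":-0.18,"spin":-8.5},{"gripper":1,"x":0,"y":0,"z":-0.18,"spin":-8.5},{"gripper":1,"x":0,"y":0,"z":-0.18,"spin":-8.5}]'

```text
time: 14.6
eef_pos: [0.5534, 0.1355, 0.1574]
tcp_rot: [0.641, 0.767, 0.001, 0.0]
contact_force: [0.8, 1.3, 2.5]
opening: 0.699
finger_force: 48.4
```

>>> step_arm --commands '[{"gripper":1,"x":0,"y":0,"z":-0.18,"spin":-8.5},{"gripper":1,"x":0,"y":0,"z":-0.18,"spin":-8.5},{"gripper":1,"x":0,"y":0,"z":-0.18,"spin":-8.5},{"gripper":1,"x":0,"y":0,"z":-0.18,"spin":-8.5},{"gripper":1,"x":0,"y":0,"z":-0.18,"spin":-8.5},{"gripper":1,"x":0,"y":0,"z":-0.18,"spin":-8.5},{"gripper":1,"x":0,"y":0,"z":-0.18,"spin":-8.5},{"gripper":1,"x":0,"y":0,"z":-0.18,"spin":-8.5},{"gripper":1,"x":0,"y":0,"z":-0.18,"spin":-8.5},{"gripper":1,"x":0,"y":0,"z":-0.18,"spin":-8.5}]'

```text
time: 15.6
eef_pos: [0.5534, 0.1355, 0.1592]
tcp_rot: [-0.046, 0.999, 0.0, 0.0]
contact_force: [0.4, 1.5, 1.8]
opening: 0.703
finger_force: 48.4
```

>>> step_arm --commands '[{"gripper":1,"x":0,"y":0,"z":-0.18,"spin":-8.5},{"gripper":1,"x":0,"y":0,"z":-0.18,"spin":-8.5},{"gripper":1,"x":0,"y":0,"z":-0.18,"spin":-8.5},{"gripper":1,"x":0,"y":0,"z":-0.18,"spin":-8.5},{"gripper":1,"x":0,"y":0,"z":-0.18,"spin":-8.5},{"gripper":1,"x":0,"y":0,"z":-0.18,"spin":-8.5},{"gripper":1,"x":0,"y":0,"z":0,"spin":0},{"gripper":1,"x":0,"y":0,"z":-2,"spin":0},{"gripper":1,"x":0,"y":0,"z":-3,"spin":0},{"gripper":1,"x":0,"y":0,"z":0,"spin":0}]'

```text
time: 16.6
eef_pos: [0.5531, 0.1352, 0.165]
tcp_rot: [-0.468, 0.884, -0.0, -0.0]
contact_force: [0.2, 0.3, -0.1]
opening: 0.706
finger_force: 48.6
```

The cap is free: it rose 5 mm with no load. Lifting and unwinding the wrist, then on to the tray.

>>> step_arm --commands '[{"gripper":1,"x":0,"y":0,"z":-10,"spin":0},{"gripper":1,"x":0,"y":0,"z":-12,"spin":8.5},{"gripper":1,"x":0,"y":0,"z":-12,"spin":8.5},{"gripper":1,"x":0,"y":0,"z":-12,"spin":8.5},{"gripper":1,"x":0,"y":0,"z":-12,"spin":8.5},{"gripper":1,"x":0,"y":0,"z":-12,"spin":8.5},{"gripper":1,"x":0,"y":0,"z":0,"spin":8.5},{"gripper":1,"x":0,"y":0,"z":0,"spin":8.5},{"gripper":1,"x":0,"y":0,"z":0,"spin":8.5},{"gripper":1,"x":0,"y":0,"z":0,"spin":8.5}]'

```text
time: 17.6
eef_pos: [0.5532, 0.1351, 0.2356]
tcp_rot: [0.182, 0.983, 0.0, 0.0]
contact_force: [-0.2, 0.4, -1.7]
opening: 0.703
finger_force: 48.6
```

>>> step_arm --commands '[{"gripper":1,"x":0,"y":0,"z":0,"spin":8.5},{"gripper":1,"x":0,"y":0,"z":0,"spin":8.5},{"gripper":1,"x":0,"y":0,"z":0,"spin":8.5},{"gripper":1,"x":0,"y":0,"z":0,"spin":8.5},{"gripper":1,"x":0,"y":0,"z":0,"spin":8.5},{"gripper":1,"x":0,"y":0,"z":0,"spin":8.5},{"gripper":1,"x":0,"y":0,"z":0,"spin":8.5},{"gripper":1,"x":0,"y":0,"z":0,"spin":8.5},{"gripper":1,"x":-20,"y":-3,"z":0,"spin":0},{"gripper":1,"x":-40,"y":-6,"z":0,"spin":0}]'

```text
time: 18.6
eef_pos: [0.5456, 0.076, 0.2356]
tcp_rot: [0.697, 0.717, 0.0, 0.0]
contact_force: [0.4, -0.8, -0.8]
opening: 0.701
finger_force: 48.6
```

>>> step_arm --commands '[{"gripper":1,"x":-40,"y":-6,"z":0,"spin":0},{"gripper":1,"x":-40,"y":-6,"z":0,"spin":0},{"gripper":1,"x":-40,"y":-6,"z":0,"spin":0},{"gripper":1,"x":-40,"y":-6,"z":0,"spin":0},{"gripper":1,"x":-40,"y":-6,"z":0,"spin":0},{"gripper":1,"x":-40,"y":-6,"z":0,"spin":0},{"gripper":1,"x":-40,"y":-6,"z":0,"spin":0},{"gripper":1,"x":-40,"y":-6,"z":0,"spin":0},{"gripper":1,"x":-40,"y":-6,"z":0,"spin":0},{"gripper":1,"x":-30,"y":-4,"z":0,"spin":0}]'

```text
time: 19.6
eef_pos: [0.4962, -0.3187, 0.2357]
tcp_rot: [0.699, 0.715, -0.0, 0.0]
contact_force: [-0.3, 0.4, -1.4]
opening: 0.705
finger_force: 48.6
```

Run:
```python
from look import *
c=grab("wrist"); save(c,"w5.png"); W=cloud(c); np.save("w5.npy",W); d(.487,-.352)
P=W.reshape(-1,3)
m=(abs(P[:,2]-.018)<.004)&(np.hypot(P[:,0]-.487,P[:,1]+.352)<.15)&(P[:,1]<-.24)
print(m.sum(),cv2.minAreaRect(P[m,:2].astype(np.float32)*1000), np.percentile(P[m],[1,99],axis=0))
print(circ(W,.6014,-.1135,.054,.07,.05))
```

```text
tcp [ 0.4957 -0.3226  0.2357] q [-0.747  0.094  1.779 -0.003  1.265 -0.765] toolx deg 91.1 z [ 0.    -0.004 -1.   ] open 0.705 F [-0.6 -2.3 -0.1] t 19.65
tool shift mm [-29.2  -9.2   0.1]
1029 ((493.23553466796875, -349.6215515136719), (149.84388732910156, 191.09765625), 87.12584686279297) [[ 0.39620402 -0.42440755  0.01415196]
 [ 0.59082099 -0.27098142  0.01985836]]
(207, np.float64(0.06), ((602.954345703125, -135.1769256591797), 24.21114730834961), ((603.3253173828125, -140.24029541015625), (48.398406982421875, 11.668327331542969), 4.190047740936279))
```

View pics/w5.png

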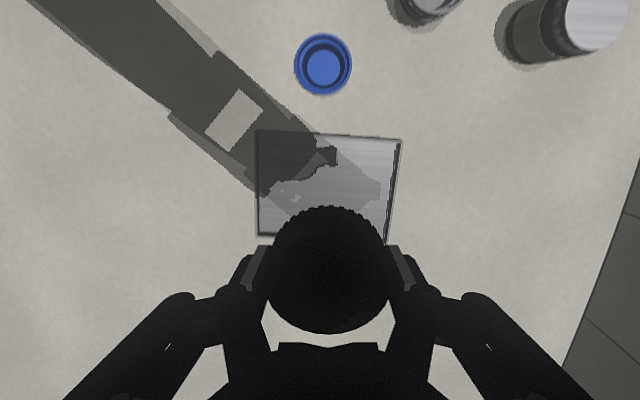

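The view shows the cap held level (327,268) over the tray, whose far wall runs from (257,132) to (400,140). The tray fit gives a centre of (493,−350) mm.

>>> step_arm --commands '[{"gripper":1,"x":-18,"y":-1,"z":10,"spin":0},{"gripper":1,"x":-17,"y":-1,"z":20,"spin":0},{"gripper":1,"x":0,"y":0,"z":30,"spin":0},{"gripper":1,"x":0,"y":0,"z":40,"spin":0},{"gripper":1,"x":0,"y":0,"z":40,"spin":0},{"gripper":1,"x":0,"y":0,"z":30,"spin":0},{"gripper":1,"x":0,"y":0,"z":20,"spin":0},{"gripper":1,"x":0,"y":0,"z":15,"spin":0},{"gripper":1,"x":0,"y":0,"z":10,"spin":0},{"gripper":1,"x":0,"y":0,"z":0,"spin":0}]'

```text
time: 20.65
eef_pos: [0.4952, -0.3507, 0.0186]
tcp_rot: [0.699, 0.716, 0.0, -0.001]
contact_force: [-0.1, 0.4, -0.8]
opening: 0.702
finger_force: 48.7
```

Run:
```python
from look import *
c=grab("wrist"); W=cloud(c); s,Rm=st()
for u,v in((327,230),(327,260),(310,280),(345,280)):print(W[v,u].round(4))
P=W.reshape(-1,3)
m=(abs(P[:,2]-.004)<.006)&(abs(P[:,0]-.493)<.07)&(abs(P[:,1]+.32)<.04); print(np.median(P[m,2]))
```

```text
tcp [ 0.4959 -0.3513  0.0199] q [-0.783  0.385  1.864  0.     0.892 -0.807] toolx deg 91.4 z [-0.  0. -1.] open 0.704 F [ 0.2  0.2 -0.7] t 20.7
[ 0.4943 -0.3229  0.0535]
[ 0.4946 -0.3376  0.054 ]
[ 0.4868 -0.3495  0.0525]
[ 0.5033 -0.3482  0.0538]
0.0032252010423214073
```

>>> step_arm --commands '[{"gripper":1,"x":0,"y":0,"z":8,"spin":0},{"gripper":1,"x":0,"y":0,"z":6,"spin":0},{"gripper":1,"x":0,"y":0,"z":4,"spin":0},{"gripper":1,"x":0,"y":0,"z":2,"spin":0},{"gripper":1,"x":0,"y":0,"z":1.5,"spin":0},{"gripper":1,"x":0,"y":0,"z":1.5,"spin":0},{"gripper":1,"x":0,"y":0,"z":1,"spin":0},{"gripper":1,"x":0,"y":0,"z":1,"spin":0},{"gripper":1,"x":0,"y":0,"z":0.5,"spin":0},{"gripper":1,"x":0,"y":0,"z":0,"spin":0}]'

```text
time: 21.7
eef_pos: [0.4957, -0.3513, -0.0056]
tcp_rot: [0.699, 0.715, -0.0, -0.0]
contact_force: [0.3, 0.0, 0.1]
opening: 0.705
finger_force: 48.7
```

Run:
```python
from look import *
c=grab("wrist"); W=cloud(c); s,Rm=st()
for u,v in((327,230),(327,260),(310,280),(345,280)):print(W[v,u].round(4))
```

```text
tcp [ 0.4957 -0.3514 -0.0055] q [-0.783  0.426  1.867  0.     0.849 -0.807] toolx deg 91.4 z [ 0. -0. -1.] open 0.704 F [ 0.3  0.4 -1.2] t 21.75
[ 0.4947 -0.3232  0.0297]
[ 0.495  -0.338   0.0299]
[ 0.4873 -0.3494  0.0292]
[ 0.5037 -0.3491  0.029 ]
```

>>> step_arm --commands '[{"gripper":1,"x":0,"y":0,"z":0.5,"spin":0},{"gripper":1,"x":0,"y":0,"z":0.4,"spin":0},{"gripper":1,"x":0,"y":0,"z":0.3,"spin":0},{"gripper":0.3,"x":0,"y":0,"z":0,"spin":0},{"gripper":-1,"x":0,"y":0,"z":0,"spin":0},{"gripper":-1,"x":0,"y":0,"z":0,"spin":0},{"gripper":-1,"x":0,"y":0,"z":0,"spin":0},{"gripper":-1,"x":0,"y":0,"z":0,"spin":0},{"gripper":-1,"x":0,"y":0,"z":0,"spin":0},{"gripper":-1,"x":0,"y":0,"z":-10,"spin":0}]'

```text
time: 22.75
eef_pos: [0.4947, -0.3503, 0.0019]
tcp_rot: [0.699, 0.715, 0.0, -0.002]
contact_force: [-0.4, 0.2, 0.4]
opening: 0.999
finger_force: 0.0
```

>>> step_arm --commands '[{"gripper":-1,"x":0,"y":0,"z":-20,"spin":0},{"gripper":-1,"x":0,"y":0,"z":-40,"spin":0},{"gripper":-1,"x":0,"y":0,"z":-40,"spin":0},{"gripper":-1,"x":0,"y":0,"z":-40,"spin":0},{"gripper":-1,"x":20,"y":10,"z":-20,"spin":0},{"gripper":-1,"x":40,"y":18,"z":0,"spin":0},{"gripper":-1,"x":40,"y":18,"z":0,"spin":0},{"gripper":-1,"x":40,"y":18,"z":0,"spin":0},{"gripper":-1,"x":20,"y":10,"z":0,"spin":0},{"gripper":-1,"x":0,"y":0,"z":0,"spin":0}]'

```text
time: 23.75
eef_pos: [0.5668, -0.1868, 0.1641]
tcp_rot: [0.697, 0.717, 0.0, 0.0]
contact_force: [1.0, -1.1, 0.0]
opening: 1.0
finger_force: 0.0
```

Run:
```python
from look import *
c=grab("wrist"); save(c,"w6.png"); W=cloud(c); print(circ(W,.602,-.1135,.054,.07,.045)); d(.602,-.1135)
for n in("side","scene"):
    C=cloud(grab(n)); print(n,circ(C,.495,-.35,.022,.04,.05))
```

```text
(1038, np.float64(0.06), ((602.132080078125, -113.59339904785156), 32.85604476928711), ((601.7532348632812, -113.35132598876953), (64.75322723388672, 64.67647552490234), 4.774717330932617))
tcp [ 0.5663 -0.1885  0.164 ] q [-0.491  0.173  1.828 -0.     1.14  -0.517] toolx deg 91.5 z [ 0.001 -0.001 -1.   ] open 0.998 F [-0.7  0.5 -0. ] t 23.8
tool shift mm [74.  37.7 -0. ]
side (706, np.float64(0.0286), ((495.3587951660156, -350.29449462890625), 30.67816162109375), ((495.4216613769531, -340.1529235839844), (40.08359146118164, 60.306270599365234), 88.11795806884766))
scene (532, np.float64(0.0305), ((497.6775207519531, -353.22491455078125), 32.05889892578125), ((497.6793518066406, -352.951416015625), (62.306480407714844, 61.45747756958008), 74.05928802490234))
```

View pics/w6.png

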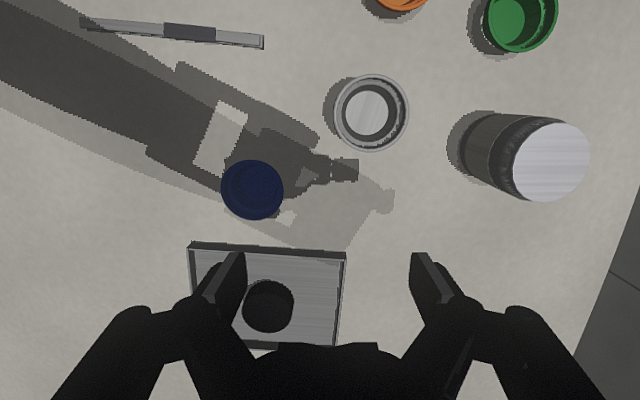

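The cap lies flat in the tray (268,305) with its top at 29 mm. The pile is centred at (371,112), i.e. (602,−113.5) mm. Next I'll get the tip offset at about 62 mm opening from the held-cap frame.

Run:
```python
from look import *
W=np.load("w5.npy"); L=((W-np.array([.4957,-.3226,.2357]))@R.from_quat([.699,.715,0,0]).as_matrix()*1000).reshape(-1,3)
for sg in(-1,1):
    m=(sg*L[:,1]>33)&(sg*L[:,1]<48)&(abs(L[:,0])<13)&(L[:,2]>-40)&(L[:,2]<5); print(sg,m.sum(),L[m].max(0),np.percentile(L[m,2],[90,98]))
W=cloud(grab("wrist")); print(circ(W,.602,-.1135,.054,.07,.045)); d(.602,-.1135)
P=cloud(grab("scene")).reshape(-1,3); m=(abs(P[:,2]-.055)<.0035)&(abs(P[:,0]-.487)<.1)&(abs(P[:,1]-.349)<.1)
print(cv2.minAreaRect(P[m,:2].astype(np.float32)*1000),np.median(P[m],0))
```

```text
-1 237 [ 11.4965038  -37.84246661 -17.83330723] [-21.32178537 -18.78571497]
1 229 [ 11.17225044  44.51195938 -17.58396764] [-21.08075675 -18.67459349]
(1064, np.float64(0.06), ((602.1404418945312, -113.6548843383789), 32.8482780456543), ((601.966064453125, -113.47555541992188), (64.97978210449219, 64.28961944580078), 3.2005062103271484))
tcp [ 0.5656 -0.1906  0.1636] q [-0.495  0.174  1.828 -0.     1.14  -0.517] toolx deg 91.3 z [ 0.    -0.001 -1.   ] open 0.996 F [ 0.7 -0.4 -0.2] t 23.95
tool shift mm [76.2 38.1 -0. ]
((471.04486083984375, 352.28082275390625), (167.13063049316406, 153.9363250732422), 1.3499010801315308) [0.4849042  0.34864326 0.05615642]
```

>>> step_arm --commands '[{"gripper":-1,"x":25,"y":12,"z":0,"spin":0},{"gripper":-1,"x":30,"y":16,"z":0,"spin":0},{"gripper":-1,"x":21,"y":10,"z":0,"spin":0},{"gripper":-1,"x":0,"y":0,"z":20,"spin":0},{"gripper":-1,"x":0,"y":0,"z":25,"spin":0},{"gripper":-1,"x":0,"y":0,"z":20,"spin":0},{"gripper":-1,"x":0,"y":0,"z":10,"spin":0},{"gripper":-1,"x":0,"y":0,"z":5,"spin":0},{"gripper":-1,"x":0,"y":0,"z":0,"spin":0},{"gripper":-1,"x":0,"y":0,"z":0,"spin":0}]'

```text
time: 25.0
eef_pos: [0.6028, -0.1134, 0.0844]
tcp_rot: [0.699, 0.715, 0.0, 0.001]
contact_force: [-0.3, 0.6, 0.5]
opening: 0.998
finger_force: 0.0
```

Run:
```python
from look import *
W=cloud(grab("wrist")); print(circ(W,.602,-.1135,.054,.066,.038)); d(.602,-.1135)
```

```text
(1803, np.float64(0.06), ((602.0448608398438, -113.5123519897461), 32.83264923095703), ((602.0745239257812, -113.13516235351562), (64.73049926757812, 64.81429290771484), 57.61817932128906))
tcp [ 0.6029 -0.1133  0.0846] q [-0.351  0.301  1.833  0.     1.005 -0.374] toolx deg 91.3 z [ 0.002 -0.001 -1.   ] open 0.995 F [ 1.   0.5 -0.4] t 25.05
tool shift mm [-0.2 -0.9 -0. ]
```

Well centred. Descending 48.5 mm to TCP z ≈ 0.036, then closing gently.

>>> step_arm --commands '[{"gripper":-1,"x":0,"y":-0.9,"z":15,"spin":0},{"gripper":-1,"x":0,"y":0,"z":17,"spin":0},{"gripper":-1,"x":0,"y":0,"z":12,"spin":0},{"gripper":-1,"x":0,"y":0,"z":4.5,"spin":0},{"gripper":1,"x":0,"y":0,"z":0,"spin":0},{"gripper":1,"x":0,"y":0,"z":0,"spin":0},{"gripper":1,"x":0,"y":0,"z":0,"spin":0},{"gripper":1,"x":0,"y":0,"z":0,"spin":0},{"gripper":1,"x":0,"y":0,"z":0,"spin":0},{"gripper":1,"x":0,"y":0,"z":0,"spin":0}]' --force 30

```text
time: 26.05
eef_pos: [0.6012, -0.1128, 0.0348]
tcp_rot: [0.699, 0.715, 0.0, 0.0]
contact_force: [-0.3, 0.7, -0.8]
opening: 0.749
finger_force: 33.1
```

Run:
```python
from look import *
c=grab("side"); st(); b=c["color"][225:325,260:400]
cv2.imwrite("pics/s7.png",cv2.resize(b,None,fx=5,fy=5,interpolation=cv2.INTER_CUBIC)[:,:,::-1])
```

```text
tcp [ 0.6011 -0.1128  0.0348] q [-0.351  0.37   1.851  0.     0.92  -0.375] toolx deg 91.4 z [ 0. -0. -1.] open 0.741 F [-0.   0.8 -1.2] t 26.1
```

View pics/s7.png

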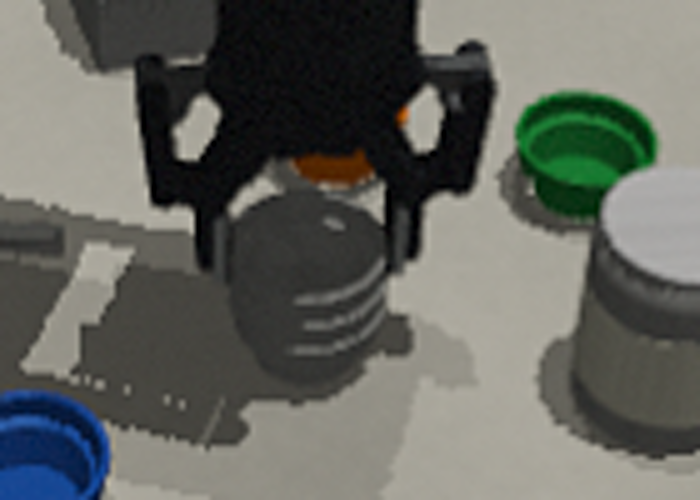

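Both pads are on the top band (tips near (210,270) and (400,270)), above the first step line. A slow lift, then I check what came along.

>>> step_arm --commands '[{"gripper":1,"x":0,"y":0,"z":-2,"spin":0},{"gripper":1,"x":0,"y":0,"z":-3,"spin":0},{"gripper":1,"x":0,"y":0,"z":-4,"spin":0},{"gripper":1,"x":0,"y":0,"z":-6,"spin":0},{"gripper":1,"x":0,"y":0,"z":-10,"spin":0},{"gripper":1,"x":0,"y":0,"z":-20,"spin":0},{"gripper":1,"x":0,"y":0,"z":-30,"spin":0},{"gripper":1,"x":0,"y":0,"z":-35,"spin":0},{"gripper":1,"x":0,"y":0,"z":-20,"spin":0},{"gripper":1,"x":0,"y":0,"z":0,"spin":0}]'

```text
time: 27.1
eef_pos: [0.6038, -0.1137, 0.1703]
tcp_rot: [0.699, 0.716, 0.002, 0.004]
contact_force: [1.3, -0.1, -1.5]
opening: 0.745
finger_force: 33.3
```

Run:
```python
from look import *
c=grab("side"); s,Rm=st(); W=cloud(c)
x,y=.6013,-.113
P=W.reshape(-1,3);P=P[np.hypot(P[:,0]-x,P[:,1]-y)<.045]
print(np.histogram(P[:,2],bins=np.arange(-.005,.26,.01)))
print(circ(W,.602,-.1135,.030,.06,.045))
b=c["color"][130:330,240:420]
cv2.imwrite("pics/s8.png",cv2.resize(b,None,fx=3,fy=3,interpolation=cv2.INTER_CUBIC)[:,:,::-1])
```

```text
tcp [ 0.6024 -0.1132  0.1674] q [-0.351  0.201  1.788  0.     1.147 -0.375] toolx deg 91.4 z [ 0.005 -0.002 -1.   ] open 0.746 F [-0.5 -0.5 -1.3] t 27.15
(array([541,  65, 219, 290, 219,  68,   0,   0,   0,   0,   0,   0,   0,
         0,   0,   0,  29, 202, 269, 339, 129,  82,  60,  95,  88, 180]), array([-0.005,  0.005,  0.015,  0.025,  0.035,  0.045,  0.055,  0.065,
        0.075,  0.085,  0.095,  0.105,  0.115,  0.125,  0.135,  0.145,
        0.155,  0.165,  0.175,  0.185,  0.195,  0.205,  0.215,  0.225,
        0.235,  0.245,  0.255]))
(483, np.float64(0.0372), ((602.2930297851562, -113.12554168701172), 33.50972366333008), ((601.8707275390625, -114.2601318359375), (64.20555114746094, 65.36126708984375), 28.1516056060791))
```

View pics/s8.png

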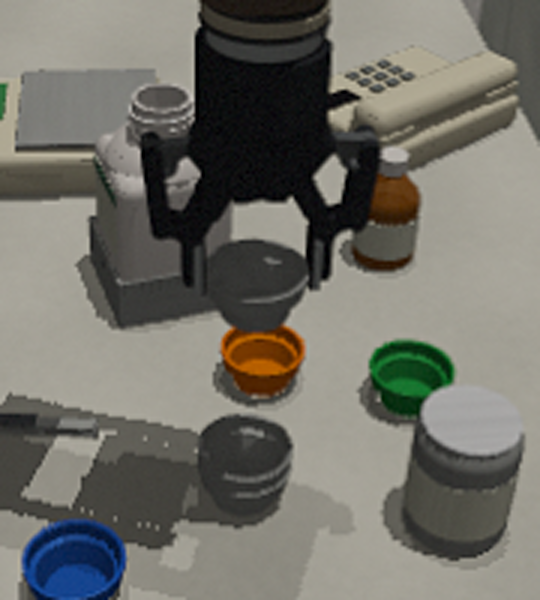

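Only one bowl lifted, held level; the other two stayed put at the pile (245,465). On to the scale, high over the bottle.

>>> step_arm --commands '[{"gripper":1,"x":0,"y":0,"z":-25,"spin":0},{"gripper":1,"x":15,"y":-4,"z":-40,"spin":0},{"gripper":1,"x":30,"y":-7,"z":-30,"spin":0},{"gripper":1,"x":40,"y":-9,"z":0,"spin":0},{"gripper":1,"x":40,"y":-9,"z":0,"spin":0},{"gripper":1,"x":40,"y":-9,"z":0,"spin":0},{"gripper":1,"x":40,"y":-9,"z":0,"spin":0},{"gripper":1,"x":40,"y":-9,"z":0,"spin":0},{"gripper":1,"x":40,"y":-9,"z":0,"spin":0},{"gripper":1,"x":40,"y":-9,"z":0,"spin":0}]'

```text
time: 28.15
eef_pos: [0.5178, 0.2117, 0.2573]
tcp_rot: [0.699, 0.715, -0.002, -0.001]
contact_force: [1.2, 0.3, -1.2]
opening: 0.749
finger_force: 33.6
```

>>> step_arm --commands '[{"gripper":1,"x":40,"y":-9,"z":0,"spin":0},{"gripper":1,"x":35,"y":-8,"z":0,"spin":0},{"gripper":1,"x":25,"y":-6,"z":0,"spin":0},{"gripper":1,"x":10,"y":-4,"z":0,"spin":0},{"gripper":1,"x":0,"y":0,"z":0,"spin":0},{"gripper":1,"x":0,"y":0,"z":0,"spin":0},{"gripper":1,"x":0,"y":0,"z":0,"spin":0},{"gripper":1,"x":0,"y":0,"z":0,"spin":0},{"gripper":1,"x":0,"y":0,"z":0,"spin":0},{"gripper":1,"x":0,"y":0,"z":0,"spin":0}]'

```text
time: 29.15
eef_pos: [0.4901, 0.3192, 0.2599]
tcp_rot: [0.699, 0.715, 0.0, 0.0]
contact_force: [-0.3, 0.3, -0.9]
opening: 0.744
finger_force: 33.6
```

Run:
```python
from look import *
c=grab("wrist"); save(c,"w9.png"); W=cloud(c); d(.486,.349)
P=W.reshape(-1,3)
for z0,z1 in((.052,.059),(.04,.05)):
    m=(P[:,2]>z0)&(P[:,2]<z1)&(abs(P[:,0]-.47)<.15)&(abs(P[:,1]-.349)<.12)
    print(m.sum(),cv2.minAreaRect(P[m,:2].astype(np.float32)*1000),np.percentile(P[m],[.5,99.5],axis=0))
```

```text
tcp [0.49   0.3193 0.2598] q [ 0.404  0.063  1.767 -0.     1.311  0.381] toolx deg 91.3 z [ 0.  0. -1.] open 0.746 F [-0.   0.1 -0.8] t 29.2
tool shift mm [29.7 -3.3  0. ]
13449 ((485.9311218261719, 353.6903076171875), (136.5583038330078, 150.52197265625), 0.834858775138855) [[0.41875253 0.28031799 0.05306429]
 [0.55308982 0.42813439 0.0572032 ]]
6696 ((460.9450378417969, 354.2192077636719), (197.68893432617188, 166.92994689941406), 0.8149949312210083) [[0.36341563 0.27099587 0.04043683]
 [0.55887882 0.43729421 0.04903078]]
```

View pics/w9.png

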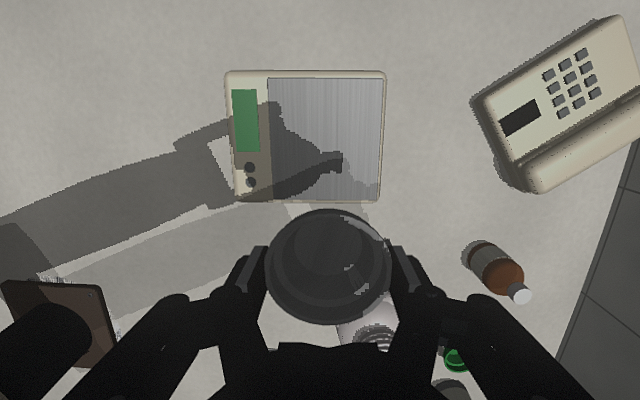

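The bowl is held level at (328,265). The platform (268–383, 78–200) is fully visible, with a fitted size of 136.6×150.5 mm and its centre at (486,353.7) mm.

>>> step_arm --commands '[{"gripper":1,"x":17,"y":-1.6,"z":0,"spin":0},{"gripper":1,"x":17,"y":-1.6,"z":10,"spin":0},{"gripper":1,"x":0,"y":0,"z":25,"spin":0},{"gripper":1,"x":0,"y":0,"z":35,"spin":0},{"gripper":1,"x":0,"y":0,"z":40,"spin":0},{"gripper":1,"x":0,"y":0,"z":35,"spin":0},{"gripper":1,"x":0,"y":0,"z":20,"spin":0},{"gripper":1,"x":0,"y":0,"z":10,"spin":0},{"gripper":1,"x":0,"y":0,"z":5,"spin":0},{"gripper":1,"x":0,"y":0,"z":0,"spin":0}]'

```text
time: 30.2
eef_pos: [0.4858, 0.3543, 0.0797]
tcp_rot: [0.698, 0.716, 0.0, -0.0]
contact_force: [0.6, -0.1, -1.6]
opening: 0.749
finger_force: 33.6
```

Run:
```python
from look import *
c=grab("wrist"); s,Rm=st(); W=cloud(c); P=W.reshape(-1,3)
m=(P[:,2]>.05)&(P[:,2]<.06)&(abs(P[:,0]-.486)<.06)&(abs(P[:,1]-.405)<.02); print("plat",np.median(P[m,2]))
L=((W-s["eef_pos"])@Rm*1000)
print([L[v,327].round(0).tolist() for v in range(205,300,10)])
```

```text
tcp [0.4864 0.3544 0.0807] q [0.461 0.284 1.863 0.    0.992 0.437] toolx deg 91.4 z [ 0.002  0.001 -1.   ] open 0.744 F [-0.1  0.1 -0.9] t 30.25
plat 0.0552404214403413
[[18.0, -1.0, 24.0], [31.0, -1.0, -25.0], [13.0, -1.0, 6.0], [7.0, -1.0, 5.0], [-0.0, -1.0, 5.0], [-7.0, -1.0, 6.0], [-15.0, -1.0, 6.0], [-21.0, -1.0, 5.0], [-23.0, -1.0, -2.0], [-25.0, -1.0, -9.0]]
```

>>> step_arm --commands '[{"gripper":1,"x":0,"y":0,"z":6,"spin":0},{"gripper":1,"x":0,"y":0,"z":5,"spin":0},{"gripper":1,"x":0,"y":0,"z":3,"spin":0},{"gripper":1,"x":0,"y":0,"z":1.5,"spin":0},{"gripper":1,"x":0,"y":0,"z":1,"spin":0},{"gripper":1,"x":0,"y":0,"z":0.5,"spin":0},{"gripper":1,"x":0,"y":0,"z":0.5,"spin":0},{"gripper":1,"x":0,"y":0,"z":0.5,"spin":0},{"gripper":1,"x":0,"y":0,"z":0,"spin":0},{"gripper":1,"x":0,"y":0,"z":0,"spin":0}]'

```text
time: 31.25
eef_pos: [0.4858, 0.3537, 0.0618]
tcp_rot: [0.699, 0.716, 0.0, 0.0]
contact_force: [1.9, -0.1, -0.5]
opening: 0.747
finger_force: 33.6
```

Run:
```python
from look import *
st()
```

```text
tcp [0.4858 0.3537 0.0618] q [ 0.461  0.31   1.871 -0.     0.96   0.437] toolx deg 91.4 z [ 0.  0. -1.] open 0.747 F [ 1.9 -0.1 -0.5] t 31.25
```

>>> step_arm --commands '[{"gripper":1,"x":0,"y":0,"z":0.4,"spin":0},{"gripper":1,"x":0,"y":0,"z":0.3,"spin":0},{"gripper":1,"x":0,"y":0,"z":0.3,"spin":0},{"gripper":-1,"x":0,"y":0,"z":0,"spin":0},{"gripper":-1,"x":0,"y":0,"z":0,"spin":0},{"gripper":-1,"x":0,"y":0,"z":0,"spin":0},{"gripper":-1,"x":0,"y":0,"z":0,"spin":0},{"gripper":-1,"x":0,"y":0,"z":0,"spin":0},{"gripper":-1,"x":0,"y":0,"z":-10,"spin":0},{"gripper":-1,"x":0,"y":0,"z":-20,"spin":0}]'

```text
time: 32.25
eef_pos: [0.4845, 0.353, 0.0896]
tcp_rot: [0.699, 0.715, -0.002, -0.001]
contact_force: [-0.5, -0.1, -0.6]
opening: 1.0
finger_force: 0.0
```

>>> step_arm --commands '[{"gripper":-1,"x":0,"y":0,"z":-30,"spin":0},{"gripper":-1,"x":0,"y":0,"z":-40,"spin":0},{"gripper":-1,"x":0,"y":0,"z":-40,"spin":0},{"gripper":-1,"x":-10,"y":0,"z":-40,"spin":0},{"gripper":-1,"x":-30,"y":0,"z":0,"spin":0},{"gripper":-1,"x":-40,"y":0,"z":0,"spin":0},{"gripper":-1,"x":-20,"y":0,"z":0,"spin":0},{"gripper":-1,"x":0,"y":0,"z":0,"spin":0},{"gripper":-1,"x":0,"y":0,"z":0,"spin":0},{"gripper":-1,"x":0,"y":0,"z":0,"spin":0}]'

```text
time: 33.25
eef_pos: [0.4882, 0.2544, 0.2411]
tcp_rot: [0.698, 0.716, 0.0, -0.0]
contact_force: [0.2, 0.4, 0.4]
opening: 0.998
finger_force: 0.0
```

Run:
```python
from look import *
c=grab("wrist"); W=cloud(c); st(); print("bowl",circ(W,.486,.353,.080,.095,.05))
s=grab("scene"); C=cloud(s); print("cap",circ(C,.495,-.35,.022,.04,.05)); print("pile",circ(C,.602,-.1135,.04,.05,.05))
cv2.imwrite("pics/fin.png",np.vstack([cv2.resize(c["color"],(480,300)),cv2.resize(s["color"],(480,300))])[:,:,::-1])
```

```text
tcp [0.4881 0.2546 0.2409] q [ 2.960e-01 -1.000e-03  1.868e+00  0.000e+00  1.274e+00  2.710e-01] toolx deg 91.4 z [ 0.  0. -1.] open 1.0 F [ 0.3  0.3 -0.1] t 33.3
bowl (773, np.float64(0.0869), ((485.98712158203125, 353.1292724609375), 33.01383590698242), ((485.79229736328125, 352.8744201660156), (65.02948760986328, 64.2056884765625), 2.1529929637908936))
cap (529, np.float64(0.0304), ((498.328369140625, -354.4452819824219), 32.73517608642578), ((497.5456848144531, -353.4836730957031), (62.3272590637207, 60.175933837890625), 67.80686950683594))
pile (134, np.float64(0.0466), ((601.4564208984375, -114.45252990722656), 33.61963653564453), ((602.17431640625, -114.8648910522461), (64.29301452636719, 64.66450500488281), 46.482269287109375))
```

View pics/fin.png

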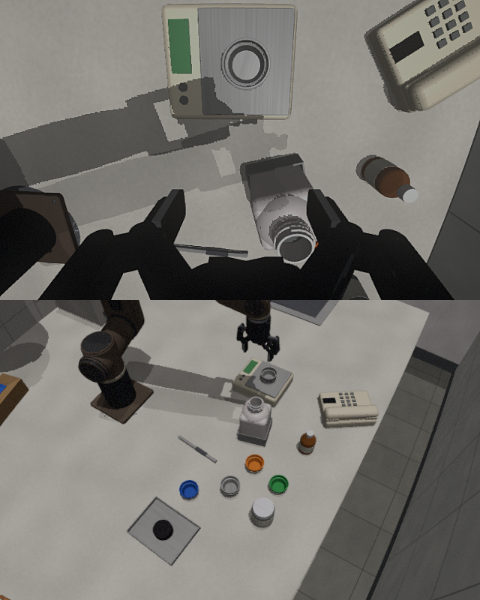

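The bowl is upright in the middle of the platform (245,65), the cap is flat in the tray (163,530), and the pile and the other things are where they were. The gripper touches nothing.

```bash
python3 -c "
from plant import *
print(sign_off())"
```

```text
the job is handed in; nothing more can be done
None
```

The job is done and handed in at about 33 s of the 72 s limit: the cap is unscrewed and lying flat in the tray, and only the top bowl was taken and stands upright within 1 mm of the scale platform's measured centre; on the first try the fingers shut on top of the cap (about 11 N), because they are about 20 mm shorter than stated, and I corrected for that.

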